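Front up the row of brass elephants

ROBOT

A 7-joint arm with a two-finger parallel gripper is mounted at the origin on the work surface. World frame = base frame: x ahead of the robot, y to its left, z up, the work surface at z = 0. Lengths are in m, angles in rad, forces in N, time in s.
With the tool pointing down it reaches from about 0.4 to 0.9 m from the base axis. Payload 5.5 kg.
Tool frame: the origin (TCP) lies midway between the tips of the shut fingers; the grasp point (between the pads) lies 19 mm behind it; z points along the fingers, y is the line along which they close (so a half turn about z gives the same grasp; the last joint's range is limited). The gripper opens to 92 mm and grips with 3 to 60 N. Pads are 19 mm wide; open, the fingers measure 130 mm over their backs; the gripper's body (75 mm by 190 mm) begins 47 mm behind the grasp point.
Start: joints at [-1.04, 0.501, -0.427, 1.55, 0.221, 1.138, -0.21], TCP at [0.172, 0.627, 0.227] pointing down, gripper open.
Joint ranges: [-2.88, 2.88], [-0.31, 2.03], [-1.54, 1.56], [0.2, 2.42], [-1.41, 4.55], [0.19, 2.02], [-2.57, 2.57]. Speed limits (rad/s): [2.57, 2.57, 3.14, 3.14, 3.14, 3.14, 3.14].

INTERFACE

Orientations are given as a 3x3 rotation matrix whose columns are the frame's x, y, z axes.
In Python, from plant import status, snapshot, r gives the robot as it stands.
- The arm moves only by the tool carry_out, never from a script. Its argument "increments" is one flat list of numbers, 5 for each row, row after row: the closure, from 0 (fully open) to 1 (shut), then the shift along the tool's x, y, z in mm, then the turn about the tool's z in degrees. In form: [claw, dx, dy, dz, roll, claw, dx, dy, dz, roll, ...]. A call has 1 to 5 rows; each row shifts and turns the commanded pose from where the row before left it, along the tool's axes as they then stand; what a row does not reach is not made up. A row lasts 1/10 s, in which the tool goes at most 50 mm and 8.59 degrees, less where a joint would pass 70% of its speed; a pose out of reach is approached as far as the arm can. A call with a gripper value outside its range is refused whole. The fingers move at their own pace and stop on an object; "squeeze" is the grip in N (left out, the last holds). Time passes only in rows, so rows that do not move let the fingers close. It gives the time, the measured TCP pose, the force, the opening and the grip force at its end, in the units of the state.
- status.observe(): the state, without advancing time (a new reading comes with each control period).
- snapshot(name): name is "side" or "top"; returns a dict with "pixels" (400x640x3 uint8, red, green, blue), "z_map" (400x640 float32, m along the optical axis (not along the pixel's ray), 0 where there is no reading), "mtx" (3x3 intrinsics, pixels), "rvec" (rotation vector, rad) and "tvec" (3), from world to camera coordinates, as OpenCV has them. Camera axes: x right, y down, z forward; pixel columns grow to the right and rows downward; lengths in m; the calibration is good to about 2 mm. A picture is of the moment at which its call begins.
- r.job_done(): hands the job in; it is judged then, once.
The state is a dict: "time_s": time; "joint_pos": joint angles; "joint_vel": joint speeds; "joint_torque": joint torques, N m; "tool_pos": TCP position; "orientation": TCP orientation; "force": force on the tool from outside, world axes, zero at the start; "torque": the same for the moment, N m; "opening": finger opening in m; "gripper_force": force on a finger pad.
Only numpy, scipy, OpenCV 4.12 (cv2) and the standard library are available. Lean on these libraries where they do the work, as an engineer would, in place of code of your own. Each camera call takes 0.05 s, during which the arm holds its last target. There are 200 camera calls.

TASK

The row of four little brass elephants has dropped back from the front of its display channel. With the fingertips, push on the last elephant only, low down at its plinth, and gently slide the whole row forward along the channel as one train until the first stands against the end stop and all four stand close up behind it, upright. Do not grip, ram, lift or tip any of them, do not touch the other three, leave the bell, the tin and the bust where they stand, and move clear when done.

Things in the scene. Friction and masses are not known exactly. Their poses are not given: they have to be found in the camera images.
- channel: Aluminium display channel with a red felt runner, fixed to the counter: 300 mm long, 44 wide outside, 40 inside. Floor 3 mm above the counter; 2 mm side walls reach 11 mm above it. End stop at the +x end, 30 mm high, a 34 mm white ticket strip on its outer side; the -x end is open. Origin on the counter under the channel's middle; x runs along it to the stop, z up. Heading within 110 deg of +x.
- stop_face (a point): Point on the channel: middle of the end stop's inner face (which the first elephant must reach), at floor height, 145 mm from the channel's origin along its x axis. The stop is rigid.
- elephant1: First elephant, nearest the stop. All four alike: brass elephant on a dark wooden plinth 40 mm long (along the channel), 36 wide, 18 high; 52 mm high in all, 90 to 180 g, loose, 2 mm to spare either side. Origin: centre of the underside; x faces the stop, z up. At the start the four touch, the first plinth 45 to 95 mm short of the stop. Sliding the row takes 2 to 6 N, briefly more.
- elephant2: Second elephant of the row, just behind the first; same size and axes.
- elephant3: Third elephant of the row; same size and axes.
- elephant4: Last elephant of the row, farthest from the end stop, the one to push; same size and axes. The rear face of its plinth lies 20 mm behind its origin (-x) and reaches from 3 to 21 mm above the counter. Behind it the channel is empty. A level push slides it; a finger that leans or bears down on the plinth wedges the row.
- brass_bell: Bystander: small brass hand bell standing on the counter, 42 mm across, 55 mm high, loose. Origin at the centre of its underside.
- polish_tin: Bystander: round tin of metal polish with a blue label, 54 mm across, 48 mm high, loose. Origin at the centre of its underside.
- bust: Bystander: small dark bronze bust on a square wooden foot 36 mm wide, 51 mm high, loose. Origin at the centre of its underside.
Not all that is in view belongs to the job. Leave any orange or purple look-alike of the elephant3 alone. What is shaped like the elephant4 but orange is not meant.

How it is judged:
By the outcome, as a careful person would: the job done as asked, in the order asked, and still so for the second after the job is handed in, with the robot touching nothing.
It also fails if it takes over 38 s, if anything falls off the work surface, if the arm or the gripper's body presses on something with over 40 N, if the wrist force passes 120 N, or if a joint passes its speed limit or range.

## Working session

There is one attempt and no reset: what is moved stays moved. The work goes in short steps, Python scripts to look and compute and a tool call to move; the robot and the scene stay as the last step left them, time stands still between calls to the robot, and variables do not carry over. Pictures are saved under pics/ and viewed, at most 10 in all, crops included, and the job is handed in when it is done.

Besides the shell and the picture viewer there is one more tool, called in YAML: its name, and indented under it one key for each argument. carry_out: Moves the arm, as the interface text tells. Its arguments: {"type":"object","properties":{"increments":{"type":"array"},"squeeze":{"type":"number"}},"required":["increments"]}

```bash
mkdir -p pics
cat > h.py <<'E'
import numpy as np,cv2
from plant import status,snapshot,r
def shot(n,f=None):
    s=snapshot(n)
    if f: cv2.imwrite('pics/'+f,s['pixels'][:,:,::-1])
    return s
def cam(s):
    R=cv2.Rodrigues(np.array(s['rvec'],float))[0];return R,np.array(s['tvec'],float).ravel(),np.array(s['mtx'])
def onplane(s,uv,z):
    R,t,K=cam(s);uv=np.atleast_2d(uv).astype(float)
    d=(R.T@np.linalg.inv(K)@np.c_[uv,np.ones(len(uv))].T).T;c=-R.T@t
    return c+d*((z-c[2])/d[:,2])[:,None]
def cloud(s):
    R,t,K=cam(s);Z=s['z_map'];v,u=np.mgrid[:400,:640]
    p=np.stack([(u-K[0,2])/K[0,0]*Z,(v-K[1,2])/K[1,1]*Z,Z],-1)
    return (p-t)@R
E
python3 - <<'E'
from h import *
for n in('top','side'):
    s=shot(n,n+'0.png');np.savez(n+'0.npz',**s);R,t,K=cam(s);print(n,-R.T@t,R[2],K[0,0])
o=status.observe();print(o['time_s'],o['tool_pos'],o['orientation'],o['force'],o['opening'])
E
```

```text
top [0.49273763 0.02880043 0.75658298] [ 0.08125408 -0.02274339 -0.9964339 ] 389.82495542469684
side [0.07933012 0.47838536 0.455474  ] [ 0.59282007 -0.59612878 -0.54147469] 512.3004571825003
0.1 [0.17191077 0.62620611 0.22577373] [[-9.64354313e-01  2.64613880e-01 -5.02825697e-04]
 [ 2.64614354e-01  9.64352895e-01 -1.65433880e-03]
 [ 4.71404096e-05 -1.72842365e-03 -9.99998505e-01]] [1.34249244 0.18934707 0.13027562] 0.0919922355736971
```

View pics/top0.png

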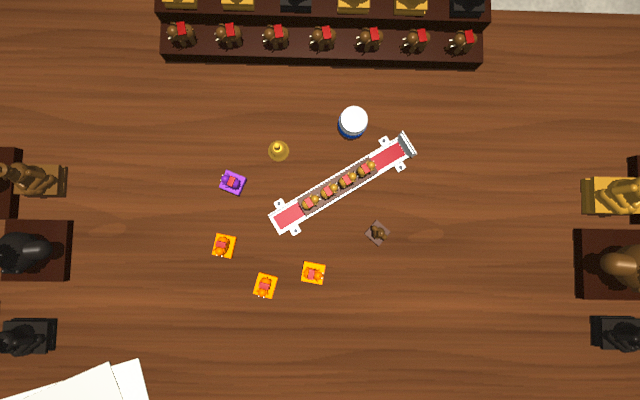

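View pics/side0.png

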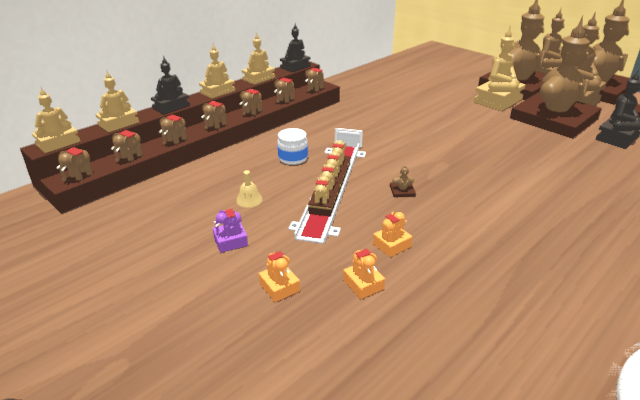

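The top view shows the channel running from about (280,225), the open end, to (405,148), the stop. The elephants sit at x 303–375, with felt bare at both ends. The orange and purple look-alikes lie off behind the open end. The side view agrees: the dark rear plinth face is near (318,208), with the open end towards that camera.

```bash
cat > m.py <<'E'
from h import *
import sys
def measure(s):
    im=s['pixels'].astype(int);hsv=cv2.cvtColor(s['pixels'],cv2.COLOR_RGB2HSV)
    box=np.zeros((400,640),np.uint8);cv2.fillPoly(box,[np.array([[262,222],[395,132],[420,140],[425,165],[290,245]])],1)
    red=((hsv[...,1]>170)&((hsv[...,0]<6)|(hsv[...,0]>172))&(hsv[...,2]>120)&(box>0)).astype(np.uint8)
    n,l,st,c=cv2.connectedComponentsWithStats(red)
    big=sorted([i for i in range(1,n) if st[i,4]>15],key=lambda i:-st[i,4])
    return red,l,st,c,big
if __name__=='__main__':
    s=dict(np.load('top0.npz'));red,l,st,c,big=measure(s)
    for i in big: print(st[i],c[i].round(1),onplane(s,c[i],.003)[0].round(4))
    white=((s['pixels'].min(2)>150)).astype(np.uint8)
    box=np.zeros((400,640),np.uint8);cv2.fillPoly(box,[np.array([[262,222],[372,145],[395,132],[420,140],[425,165],[290,245]])],1)
    ys,xs=np.nonzero(white*box);P=onplane(s,np.c_[xs,ys],.008)[:,:2]
    f=cv2.fitLine(P.astype(np.float32),cv2.DIST_HUBER,0,.001,.001).ravel();print('fit',f,len(P))
    u=f[:2]*np.sign(f[0]*0+1);a=np.degrees(np.arctan2(u[1],u[0]));print('ang',a)
    C=cloud(s);q=C[box>0];q=q[np.isfinite(q).all(1)&(q[:,2]>-.01)&(q[:,2]<.1)]
    v=np.array([-u[1],u[0]]);
    X=(q[:,:2]-f[2:])@u;Y=(q[:,:2]-f[2:])@v
    k=abs(Y)<.008
    for b in np.arange(-.17,.17,.005):
        m=k&(X>=b)&(X<b+.005)
        if m.any(): print(round(b,3),m.sum(),np.median(q[m,2]).round(4))
    print('felt coords')
    for i in big[:2]:
        yy,xx=np.nonzero(l==i);p=onplane(s,np.c_[xx,yy],.003)[:,:2]-f[2:]
        print(np.percentile(p@u,[1,5,95,99]).round(4),np.percentile(p@v,[1,99]).round(4))
    W=P-f[2:];print('white',np.percentile(W@u,[.2,2,98,99.8]).round(4))
    big3=cv2.resize(s['pixels'][120:250,255:430],None,fx=4.5,fy=4.5,interpolation=cv2.INTER_CUBIC)
    sd=dict(np.load('side0.npz'))['pixels'][120:250,280:380]
    cv2.imwrite('pics/zt.png',big3[:,:,::-1]);
    cv2.imwrite('pics/zs.png',cv2.resize(sd,None,fx=4.5,fy=4.5,interpolation=cv2.INTER_CUBIC)[:,:,::-1])
E
python3 m.py
```

```text
fit [ 0.54669446 -0.8373322   0.55444586 -0.02287409] 1358
ang -56.859463
-0.135 2 0.0016
-0.13 17 0.0005
-0.125 20 0.0042
-0.12 23 0.0048
-0.115 22 0.0056
-0.11 22 0.005
-0.105 21 0.0052
-0.1 22 0.0052
-0.095 21 0.0052
-0.09 22 0.0053
-0.085 22 0.0049
-0.08 21 0.0047
-0.075 20 0.0049
-0.07 22 0.0049
-0.065 23 0.0068
-0.06 24 0.0225
-0.055 24 0.0226
-0.05 25 0.0238
-0.045 24 0.0231
-0.04 25 0.0223
-0.035 25 0.0226
-0.03 22 0.0218
-0.025 24 0.0223
-0.02 25 0.0229
-0.015 26 0.0233
-0.01 26 0.023
-0.005 25 0.0243
0.0 22 0.023
0.005 26 0.0232
0.01 19 0.0225
0.015 25 0.0217
0.02 27 0.0226
0.025 27 0.0231
0.03 25 0.0231
0.035 23 0.0227
0.04 24 0.0245
0.045 25 0.0229
0.05 20 0.0229
0.055 21 0.0223
0.06 26 0.0231
0.065 31 0.0227
0.07 27 0.0244
0.075 23 0.0238
0.08 24 0.0236
0.085 26 0.0245
0.09 17 0.0227
0.095 15 0.0221
0.1 7 0.0044
0.105 21 0.0047
0.11 20 0.005
0.115 19 0.0053
0.12 22 0.0046
0.125 21 0.0042
0.13 18 0.0046
0.135 22 0.0054
0.14 20 0.0045
0.145 21 0.0043
0.15 19 0.0052
0.155 21 0.0052
0.16 20 0.0048
0.165 22 0.0046
felt coords
white [-0.124  -0.1215  0.1862  0.1884]
```

View pics/zt.png

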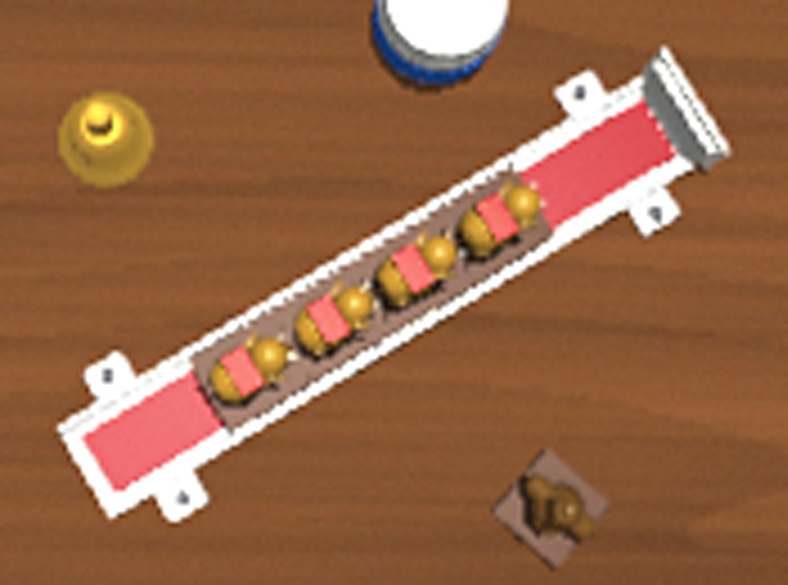

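The zoom shows the row with the rear plinth edge at top-image pixel about (301,210) and bare felt at both ends. The gap to the stop is about 73 mm, which fits the 45–95 mm given. Next I'll refine the axis and the rear face.

```bash
cat > m2.py <<'E'
from h import *
s=dict(np.load('top0.npz'))
px=s['pixels'];box=np.zeros((400,640),np.uint8);cv2.fillPoly(box,[np.array([[262,222],[372,145],[395,132],[425,130],[425,165],[290,245]])],1)
def pts(m,z):
    ys,xs=np.nonzero(m&(box>0));return onplane(s,np.c_[xs,ys],z)[:,:2]
c=np.array([.55445,-.02287]);u=np.array([.5467,-.8373])
P=pts(px.min(2)>150,.011)
for it in range(3):
    v=np.array([-u[1],u[0]]);X=(P-c)@u;Y=(P-c)@v
    A=[]
    for b in np.arange(-.11,.16,.006):
        m=(X>b)&(X<b+.006)
        if m.sum()>4:
            y=Y[m&(abs(Y)<.024)]
            A.append((b+.003,y.max(),y.min()))
    A=np.array(A);k=(A[:,1]<.0235)&(A[:,2]>-.0235)
    w=A[k,1]-A[k,2];mid=(A[k,1]+A[k,2])/2
    p=np.polyfit(A[k,0],mid,1);print(k.sum(),w.mean(),p)
    c=c+v*p[1];u=u+v*p[0];u/=np.linalg.norm(u)
print('ang',np.degrees(np.arctan2(u[1],u[0])),c,u)
v=np.array([-u[1],u[0]])
X=(P-c)@u;Y=(P-c)@v;print('white X',np.sort(X[abs(Y)<.015])[[5,-5]])
I=px.astype(int);red=(I[...,0]-I[...,1]>90)&(I[...,0]-I[...,2]>70)
def prof(n,z):
    for y0 in(-.013,0,.013):
        a=np.arange(-.13,.19,.001);q=np.c_[c+a[:,None]*u+y0*v,np.full(len(a),z)]
        g=cv2.projectPoints(q,s['rvec'],s['tvec'],s['mtx'],None)[0].reshape(-1,2)
        val=cv2.remap((red*255).astype(np.uint8),g[:,0].astype(np.float32)[None],g[:,1].astype(np.float32)[None],1)[0]>127
        e=np.nonzero(np.diff(val.astype(int)))[0];print(y0,z,a[e].round(3))
prof('t',.003);prof('t',.021)
# side: dark rear face
E
python3 m2.py
```

```text
43 0.010478495211114007 [-0.00919325 -0.00648854]
45 0.009960777945887041 [-0.00871428 -0.00077544]
45 0.00995615262052091 [ 6.10807105e-04 -5.05587542e-05]
ang -57.84919475787312 [ 0.54832117 -0.02686212] [ 0.53214953 -0.84665039]
white X [-0.12292838  0.18644623]
-0.013 0.003 []
0 0.003 []
0.013 0.003 [-0.117 -0.063 -0.045 -0.043 -0.041 -0.038 -0.003 -0.002  0.001  0.003
  0.042  0.044  0.088  0.09   0.104  0.169]
-0.013 0.021 []
0 0.021 []
0.013 0.021 [-0.116 -0.063 -0.05  -0.039 -0.006  0.004  0.035  0.037  0.038  0.044
  0.076  0.078  0.079  0.087  0.1    0.162]
```

```bash
sed -i 's/abs(Y)<.024/abs(Y)<.05/; s/^    A=np.array(A);k=.*/    A=np.array(A);k=abs(A[:,1]-A[:,2]-.044)<.004/; s/(-.013,0,.013)/(-.015,-.012,.012,.015)/' m2.py; python3 m2.py
```

```text
36 0.04465182696881851 [-0.01203118  0.01250671]
36 0.044631650532867724 [1.64137462e-04 3.28874860e-06]
36 0.04463182404617515 [-6.40162288e-07  8.74107171e-09]
ang -57.53812819695287 [ 0.56492465 -0.01603081] [ 0.53673824 -0.84374881]
white X [-0.12328221  0.18714499]
-0.015 0.003 [0.105 0.106 0.116 0.118 0.128 0.13  0.139 0.142 0.147 0.148 0.151 0.153
 0.159 0.16  0.162 0.165]
-0.012 0.003 [-0.117 -0.062  0.104  0.167]
0.012 0.003 [-0.117 -0.062 -0.049 -0.038 -0.006  0.006  0.038  0.046  0.047  0.049
  0.082  0.087  0.088  0.091  0.105  0.169]
0.015 0.003 [-0.115 -0.113 -0.11  -0.105 -0.104 -0.102 -0.099 -0.094 -0.093 -0.091
 -0.086 -0.083 -0.081 -0.079 -0.075 -0.072 -0.07  -0.068 -0.063 -0.061]
-0.015 0.021 [0.1   0.103 0.107 0.109 0.111 0.116 0.118 0.121 0.122 0.127 0.13  0.132
 0.133 0.139 0.141 0.144 0.145 0.15  0.152 0.162]
-0.012 0.021 [-0.116 -0.063  0.1    0.161]
0.012 0.021 [-0.115 -0.062 -0.049 -0.047 -0.043 -0.04   0.002  0.003  0.036  0.037
  0.101  0.111  0.112  0.123  0.124  0.156  0.158  0.163]
0.015 0.021 []
```

carry_out:
  increments: [1, -34, -32, 0, 0, 1, -34, -32, 0, 0, 1, -34, -32, 0, 0, 1, -34, -32, 0, 0, 1, -34, -32, 0, 0]
  squeeze: 10

```text
time_s: 0.6
tool_pos: [0.2942, 0.4255, 0.2263]
orientation: [[-0.964, 0.265, -0.0], [0.265, 0.964, -0.001], [0.0, -0.001, -1.0]]
force: [0.7, -0.2, 0.1]
opening: 0.0562
gripper_force: 0.0
```

carry_out:
  increments: [1, -34, -32, 0, 0, 1, -34, -32, 0, 0, 1, -34, -32, 0, 0, 1, -34, -32, 0, 0, 1, -34, -32, 0, 0]

```text
time_s: 1.1
tool_pos: [0.4157, 0.2264, 0.2267]
orientation: [[-0.964, 0.265, -0.0], [0.265, 0.964, -0.0], [0.0, -0.0, -1.0]]
force: [0.7, 1.0, -0.1]
opening: 0.0166
gripper_force: 0.0
```

carry_out:
  increments: [1, -34, -32, 0, 0, 1, -34, -32, 0, 0, 1, -34, -32, 0, 0, 1, -34, -32, 0, 0, 1, 0, 0, 0, -8]

```text
time_s: 1.6
tool_pos: [0.5152, 0.0611, 0.2264]
orientation: [[-0.991, 0.136, 0.001], [0.136, 0.991, -0.003], [-0.002, -0.003, -1.0]]
force: [0.1, 0.8, -0.2]
opening: 0.0006
gripper_force: 0.0
```

carry_out:
  increments: [1, 0, 0, 0, -8, 1, 0, 0, 0, -8, 1, 0, 0, 0, -8, 1, 0, 0, 0, -8, 1, 0, 0, 0, -8]

```text
time_s: 2.1
tool_pos: [0.512, 0.0688, 0.2263]
orientation: [[-0.839, -0.545, -0.001], [-0.545, 0.839, -0.0], [0.001, 0.0, -1.0]]
force: [0.3, -0.4, -0.3]
opening: 0.0005
gripper_force: 0.0
```

carry_out:
  increments: [1, 1, 0, 40, 0.5, 1, 0, 0, 40, 0, 1, 0, 0, 40, 0, 1, 0, 0, 40, 0, 1, 0, 0, 10, 0]

```text
time_s: 2.6
tool_pos: [0.5077, 0.0677, 0.0526]
orientation: [[-0.846, -0.532, -0.008], [-0.532, 0.847, -0.001], [0.007, 0.003, -1.0]]
force: [-1.3, 0.0, 0.1]
opening: 0.0005
gripper_force: 0.0
```

Run:
```python
from h import *
o=status.observe();print(o['tool_pos'],o['force'],np.degrees(np.arctan2(o['orientation'][1][1],o['orientation'][0][1])))
c=np.array([.56492,-.01603]);u=np.array([.53674,-.84375]);v=np.array([-u[1],u[0]]);p=np.array(o['tool_pos'][:2])-c;print(p@u,p@v)
a=shot('top');b=shot('side')
A=cv2.resize(a['pixels'][110:260,240:430],None,fx=2.8,fy=2.8,interpolation=2);B=cv2.resize(b['pixels'][90:260,250:400],(370,420),interpolation=2)
B=B[:,:260] if 0 else cv2.resize(B,(265*1,300))
cv2.imwrite('pics/p1.png',np.hstack([A,np.pad(B,((0,A.shape[0]-300),(0,0),(0,0)))])[:,:,::-1])
```

```text
[0.50774778 0.06771752 0.05261198] [-1.25578566  0.00472452  0.11943813] 122.16568362679233
-0.10134858953525458 -0.003288412753131531
```

View pics/p1.png

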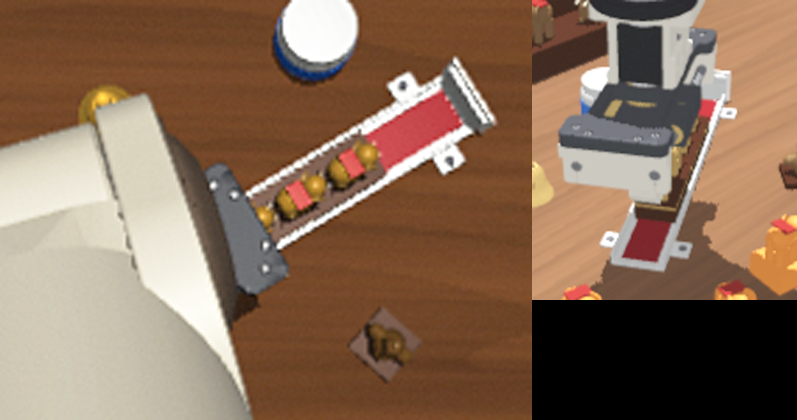

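Run:
```python
from h import *
o=status.observe();b=shot('side')
p=np.array(o['tool_pos']);R=np.array(o['orientation'])
q=np.array([p,p+R@[0,.019,0],p-R@[0,.019,0],p-R@[0,0,.066],p+R@[0,.095,-.066],p+R@[0,-.095,-.066]])
g=cv2.projectPoints(q,b['rvec'],b['tvec'],b['mtx'],None)[0].reshape(-1,2);print(g.round())
im=cv2.resize(b['pixels'][80:250,240:400],None,fx=3.5,fy=3.5,interpolation=2)
for x,y in g: cv2.circle(im,(int((x-240)*3.5),int((y-80)*3.5)),3,(0,255,0),-1)
cv2.imwrite('pics/p2.png',im[:,:,::-1])
C=cloud(b)
for x,y in g[:3].round().astype(int): print(C[y,x])
```

```text
[[314. 201.]
 [310. 209.]
 [317. 194.]
 [313. 160.]
 [294. 198.]
 [328. 129.]]
[0.5041331  0.07328864 0.06079378]
[0.54533516 0.04259762 0.01200529]
[0.44247844 0.12704741 0.12561109]
```

View pics/p2.png

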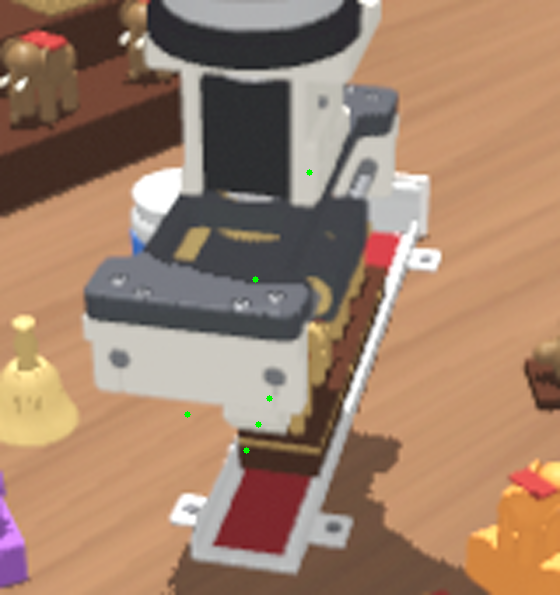

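The crop shows the closed fingertip hanging over the bare felt at crop (258,430), just behind the dark rear plinth face and clear of it. I'll centre it and go down.

carry_out:
  increments: [1, -3, 0, 0, -0.3, 1, 0, 0, 15, 0, 1, 0, 0, 15, 0, 1, 0, 0, 0, 0, 1, 0, 0, 0, 0]

```text
time_s: 3.25
tool_pos: [0.5154, 0.0702, 0.0282]
orientation: [[-0.844, -0.537, 0.002], [-0.537, 0.844, 0.0], [-0.002, -0.001, -1.0]]
force: [0.7, -0.2, 0.2]
opening: 0.0003
gripper_force: 0.0
```

carry_out:
  increments: [1, 4.5, 0, 0, 0, 1, 0, 0, 10, 0, 1, 0, 0, 10, 0, 1, 0, 0, 0, 0, 1, 0, 0, 0, 0]

```text
time_s: 3.75
tool_pos: [0.5098, 0.0675, 0.0061]
orientation: [[-0.844, -0.537, -0.001], [-0.537, 0.844, -0.0], [0.001, 0.001, -1.0]]
force: [-0.7, 0.6, -0.3]
opening: 0.0001
gripper_force: 0.0
```

carry_out:
  increments: [1, -1, -4, -2, 0, 1, 0, -4, 0, 0, 1, 0, -3, 0, 0, 1, 0, -3, 0, 0, 1, 0, -2, 0, 0]

```text
time_s: 4.25
tool_pos: [0.5201, 0.054, 0.0088]
orientation: [[-0.844, -0.536, 0.0], [-0.536, 0.844, -0.0], [-0.0, -0.0, -1.0]]
force: [0.4, 0.4, 1.1]
opening: 0.0005
gripper_force: 0.0
```

carry_out:
  increments: [1, 0, -2, 0, 0, 1, 0, -2, 0, 0, 1, 0, -2, 0, 0, 1, 0, -2, 0, 0, 1, 0, -2, 0, 0]

```text
time_s: 4.75
tool_pos: [0.5247, 0.0469, 0.0087]
orientation: [[-0.843, -0.537, -0.001], [-0.537, 0.843, 0.001], [0.0, 0.001, -1.0]]
force: [-2.3, 4.3, 3.3]
opening: 0.0003
gripper_force: 2.2
```

carry_out:
  increments: [1, 0, -1.5, -0.3, 0, 1, 0, -1.5, 0, 0, 1, 0, -1.5, 0, 0, 1, 0, -1.5, 0, 0, 1, 0, -1.5, 0, 0]

```text
time_s: 5.25
tool_pos: [0.5291, 0.0397, 0.0089]
orientation: [[-0.844, -0.537, -0.0], [-0.537, 0.844, -0.0], [0.0, 0.0, -1.0]]
force: [-0.6, 2.5, 0.5]
opening: 0.0005
gripper_force: 1.2
```

carry_out:
  increments: [1, 0, -2.5, 0, 0, 1, 0, -2.5, 0, 0, 1, 0, -2.5, 0, 0, 1, 0, -2.5, 0, 0, 1, 0, -2.5, 0, 0]

```text
time_s: 5.75
tool_pos: [0.536, 0.029, 0.009]
orientation: [[-0.844, -0.537, -0.0], [-0.537, 0.844, 0.0], [0.0, 0.0, -1.0]]
force: [-2.4, 2.7, 0.0]
opening: 0.0003
gripper_force: 1.2
```

carry_out:
  increments: [1, 0, -2.5, 0, 0, 1, 0, -2.5, 0, 0, 1, 0, -2.5, 0, 0, 1, 0, -2.5, 0, 0, 1, 0, -2.5, 0, 0]

```text
time_s: 6.25
tool_pos: [0.5427, 0.0185, 0.009]
orientation: [[-0.844, -0.537, -0.0], [-0.537, 0.844, 0.0], [0.0, 0.0, -1.0]]
force: [-1.9, 3.0, 0.3]
opening: 0.0004
gripper_force: 1.2
```

carry_out:
  increments: [1, 0, -2.5, 0, 0, 1, 0, -2.5, 0, 0, 1, 0, -2.5, 0, 0, 1, 0, -2.5, 0, 0, 1, 0, -2.5, 0, 0]

```text
time_s: 6.75
tool_pos: [0.5494, 0.008, 0.009]
orientation: [[-0.844, -0.537, -0.0], [-0.537, 0.844, -0.0], [0.0, 0.0, -1.0]]
force: [-1.6, 2.4, -0.4]
opening: 0.0007
gripper_force: 1.2
```

carry_out:
  increments: [1, 0, -2.5, 0, 0, 1, 0, -2.5, 0, 0, 1, 0, -2.5, 0, 0, 1, 0, -2.5, 0, 0, 1, 0, -2, 0, 0]

```text
time_s: 7.25
tool_pos: [0.5559, -0.0022, 0.009]
orientation: [[-0.844, -0.537, -0.0], [-0.537, 0.844, -0.0], [0.0, 0.0, -1.0]]
force: [-1.6, 2.0, 0.1]
opening: 0.0003
gripper_force: 1.3
```

carry_out:
  increments: [1, 0, -2, 0, 0, 1, 0, -1.5, 0, 0, 1, 0, -1, 0, 0, 1, 0, -1, 0, 0, 1, 0, -1, 0, 0]

```text
time_s: 7.75
tool_pos: [0.5592, -0.0074, 0.009]
orientation: [[-0.844, -0.537, -0.0], [-0.537, 0.844, 0.0], [0.0, 0.0, -1.0]]
force: [-1.7, 3.2, -1.0]
opening: 0.0007
gripper_force: 1.3
```

carry_out:
  increments: [1, 0, -1, 0, 0, 1, 0, -1, 0, 0, 1, 0, -0.7, 0, 0, 1, 0, -0.7, 0, 0, 1, 0, -0.7, 0, 0]

```text
time_s: 8.25
tool_pos: [0.5614, -0.0109, 0.009]
orientation: [[-0.844, -0.537, -0.0], [-0.537, 0.844, 0.0], [0.0, 0.0, -1.0]]
force: [-2.2, 2.0, 1.5]
opening: 0.0006
gripper_force: 1.4
```

carry_out:
  increments: [1, 0, -0.7, 0, 0, 1, 0, -0.7, 0, 0, 1, 0, -0.6, 0, 0, 1, 0, -0.5, 0, 0, 1, 0, -0.5, 0, 0]

```text
time_s: 8.75
tool_pos: [0.5631, -0.0135, 0.009]
orientation: [[-0.844, -0.537, -0.0], [-0.537, 0.844, 0.0], [-0.0, 0.0, -1.0]]
force: [-1.5, 2.4, 0.4]
opening: 0.0004
gripper_force: 2.0
```

carry_out:
  increments: [1, 0, -0.4, 0, 0, 1, 0, -0.4, 0, 0, 1, 0, -0.4, 0, 0, 1, 0, -0.4, 0, 0, 1, 0, -0.4, 0, 0]

```text
time_s: 9.25
tool_pos: [0.5631, -0.0135, 0.009]
orientation: [[-0.843, -0.538, -0.002], [-0.538, 0.843, 0.001], [0.001, 0.002, -1.0]]
force: [-5.9, 6.7, 4.5]
opening: 0.0005
gripper_force: 4.2
```

The TCP has stopped at 9 N, about where I expected. I'll check by camera that the row is at the stop and not wedged.

Run:
```python
from h import *
a=shot('top');b=shot('side')
A=cv2.resize(a['pixels'][115:215,330:430],(420,420),interpolation=2);B=cv2.resize(b['pixels'][110:230,280:380],(350,420),interpolation=2)
cv2.imwrite('pics/p3.png',np.hstack([A,B])[:,:,::-1])
```

```text
(no output)
```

View pics/p3.png

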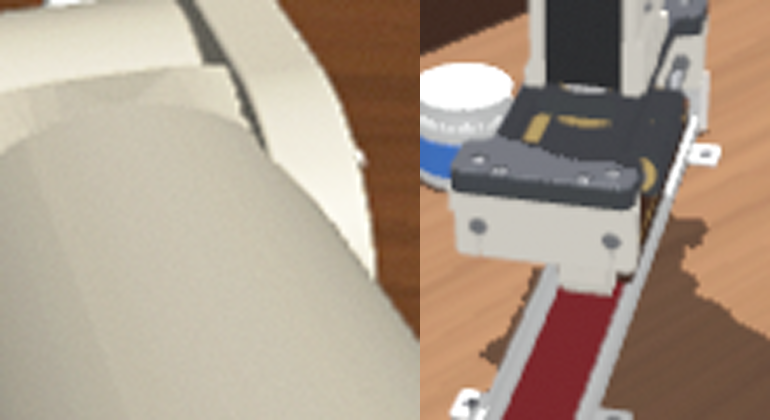

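The arm hides the stop in both views, and the fingertip is centred in the channel behind elephant 4. I'll make one more small push to tell the stop from a wedge.

carry_out:
  increments: [1, 0, -0.3, -0.3, 0, 1, 0, -0.3, 0, 0, 1, 0, -0.3, 0, 0, 1, 0, 0, 0, 0, 1, 0, 0, 0, 0]

```text
time_s: 9.85
tool_pos: [0.5631, -0.0136, 0.0091]
orientation: [[-0.843, -0.538, -0.003], [-0.538, 0.843, 0.002], [0.001, 0.003, -1.0]]
force: [-5.5, 7.2, 3.4]
opening: 0.0006
gripper_force: 4.4
```

It is solid against something. I'll back straight off, rise and look.

carry_out:
  increments: [1, 0, 3, 0, 0, 1, 0, 6, 0, 0, 1, 0, 10, 0, 0, 1, 0, 12, 0, 0, 1, 0, 12, 0, 0]

```text
time_s: 10.35
tool_pos: [0.5411, 0.0212, 0.0094]
orientation: [[-0.844, -0.537, 0.0], [-0.537, 0.844, 0.0], [-0.0, -0.0, -1.0]]
force: [-0.3, -0.5, 0.2]
opening: 0.0008
gripper_force: 0.0
```

carry_out:
  increments: [1, 0, 0, 0, 0, 1, 0, 0, -20, 0, 1, 0, 0, -40, 0, 1, 0, 0, -40, 0, 1, 0, 0, -40, 0]

```text
time_s: 10.85
tool_pos: [0.5413, 0.0202, 0.1507]
orientation: [[-0.844, -0.537, -0.0], [-0.537, 0.844, -0.0], [0.0, -0.0, -1.0]]
force: [0.7, -0.5, -0.1]
opening: 0.0004
gripper_force: 0.0
```

carry_out:
  increments: [1, 0, 40, -10, 0, 1, 0, 45, 0, 0, 1, 0, 45, 0, 0, 1, 0, 45, 0, 0, 1, 0, 40, 0, 0]

```text
time_s: 11.35
tool_pos: [0.425, 0.2034, 0.1597]
orientation: [[-0.843, -0.537, 0.001], [-0.537, 0.843, 0.0], [-0.001, -0.0, -1.0]]
force: [0.7, -0.3, 0.7]
opening: 0.0007
gripper_force: 0.0
```

Run:
```python
from h import *
o=status.observe();print(o['time_s'],o['tool_pos'])
a=shot('top');b=shot('side');np.savez('top9.npz',**a)
A=cv2.resize(a['pixels'][110:250,255:430],(525,420),interpolation=2);B=cv2.resize(b['pixels'][110:240,280:365],(275,420),interpolation=2)
cv2.imwrite('pics/p4.png',np.hstack([A,B])[:,:,::-1])
c=np.array([.56492,-.01603]);u=np.array([.53674,-.84375]);v=np.array([-u[1],u[0]])
for n in(dict(np.load('top0.npz')),a):
    C=cloud(n).reshape(-1,3);X=(C[:,:2]-c)@u;Y=(C[:,:2]-c)@v
    k=(abs(Y)<.017)&(abs(X)<.2)&(C[:,2]>.017)&(C[:,2]<.026);x=np.sort(X[k]);print(x[[10,-10]])
    h,e=np.histogram(x,np.arange(-.07,.19,.004));print(h)
```

```text
11.35 [0.424952   0.20340058 0.15968596]
[-0.06084571  0.17139342]
[ 0  0 34 21 15 14 17 16 15 17 21 25 37 28 16 14 16 16 16 15 19 24 35 29
 19 15 14 13 15 17 17 24 26 35 17 16 15 14 17 15 16 16  7  0  0  0  0  0
  0  0  0  0  0  0  0  0  0  0  0  0 26  0  0  0]
[0.01105835 0.17063839]
[ 0  0  0  0  0  0  0  0  0  0  0  0  0  0  0  0  0  0  0  0 38 30 16 16
 11 16 16 17 16 22 33 31 17 15 13 16 14 14 15 18 21 33 19 17 15 14 14 17
 13 16 22 34 17 17 16 14 13 14 16 12 12  0  0  0]
```

View pics/p4.png

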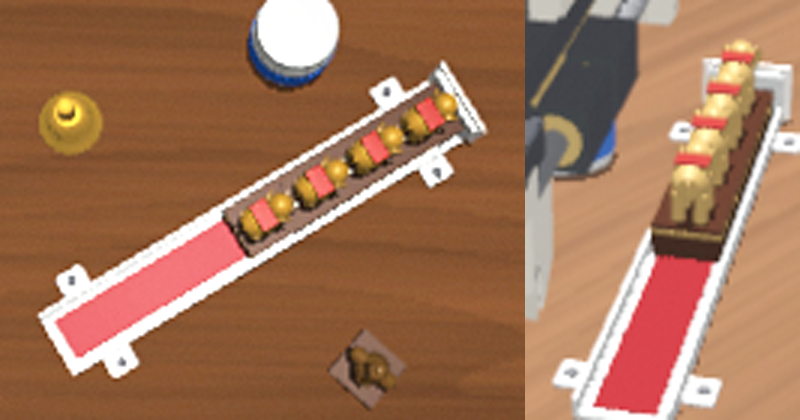

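The pictures show all four elephants upright and closed up. The first touches the stop at crop (455,110), no felt shows ahead of it, and the rear face at X=0.011 matches the 0.0115 I predicted. The bell, tin and bust have not moved, so I'm handing in.

```bash
python3 -c "
from plant import r
print(r.job_done())"
```

```text
the job is handed in; nothing more can be done
None
```

The row of four elephants now stands upright and close up against the end stop, pushed only at the last plinth; the bell, tin and bust were not moved, the arm is clear, and the job is handed in at about 11.5 s.

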